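Make up two air-dryer rebuild kits from the valve stock

TASK

Make up two rebuild kits from the stock standing on the black mat: put the governor, the elbow fitting and one check valve into the long three-pocket tray, and the purge valve and the other check valve into the short two-pocket tray. Give each part a pocket of its own, any pocket of its tray, and set it down (do not drop it) so that it stands upright on the pocket's floor. Leave the safety valve and the grease tin where they are.

Things in the scene. Friction and masses are not known exactly. Their poses are not given: they have to be found in the camera images.
- governor_mid (a point): Air governor, loose, standing upright on the black mat (3 mm thick): square cast aluminium block with a round black domed cap and two low bolt lugs, 80 mm tall, about 0.35 kg. The block is 44 mm along its own x and 40 mm along its own y and reaches 54 mm above the underside (grip it across y); the lugs, 11 mm high, make the foot 60 mm long along x; the cap is 35 mm in diameter. The point is its centre, 40 mm above its underside, on the vertical axis; z up.
- purge_valve_mid (a point): Purge valve, loose, standing upright on the black mat (3 mm thick): turned aluminium cylinder with black seal rings on a wide round flange, 76 mm tall, about 0.28 kg. Flange 54 mm in diameter and 9 mm high at the bottom, body 38 mm in diameter from 9 to 62 mm above the underside (grip here), a narrow stepped stem on top. The point is its centre, 38 mm above its underside, on its axis; z up.
- check_valve_1_mid (a point): Check valve, one of two identical and interchangeable ones, loose, standing upright on the black mat (3 mm thick): brass, 60 mm tall, about 0.18 kg. Hexagon foot 34 mm across flats from 0 to 16 mm above its underside, round barrel 28 mm in diameter from 16 to 46 mm (grip here), threaded nipple 19 mm in diameter with a dark bore on top. The point is its centre, 30 mm above its underside, on its axis; z is up along the axis.
- check_valve_2_mid (a point): Check valve, one of two identical and interchangeable ones, loose, standing upright on the black mat (3 mm thick): brass, 60 mm tall, about 0.18 kg. Hexagon foot 34 mm across flats from 0 to 16 mm above its underside, round barrel 28 mm in diameter from 16 to 46 mm (grip here), threaded nipple 19 mm in diameter with a dark bore on top. The point is its centre, 30 mm above its underside, on its axis; z is up along the axis.
- elbow_mid (a point): Elbow fitting, loose, standing upright on the black mat (3 mm thick): steel 90 degree pipe elbow, 63 mm tall, about 0.18 kg. Hexagon nut foot 36 mm across flats, 14 mm high; upright barrel 26 mm in diameter above it; level outlet 22 to 25 mm in diameter along its own +x, axis 50 mm above the underside, ending 34 mm from the upright axis. Grip the upright barrel across its own y. The point lies on the upright axis, 31 mm above the underside; z up.
- safety_valve_mid (a point): Safety valve, belonging to neither kit, loose, standing upright on the black mat (3 mm thick) among the stock and to be left there: slim brass valve 62 mm tall with a hexagon foot 28 mm across flats, a barrel 19 mm in diameter and a thin steel pull ring lying out to one side of its top. The point is on its axis, 30 mm above its underside.
- long_tray: Long kit tray: shallow blue plastic tray, fixed on the bench, 244 mm along x, 126 mm along y, 20 mm high, floor and walls 4 mm thick. Two cross walls (18 mm high over the bench) divide it into three equal pockets, each 76 mm along x and 118 mm along y inside, centred at x = -80, 0 and +80 mm, y = 0. Origin: centre of its underside, which lies on the bench; x runs along the row of pockets, z up.
- short_tray: Short kit tray: shallow blue plastic tray, fixed on the bench, 164 mm along x, 126 mm along y, 20 mm high, floor and walls 4 mm thick. One cross wall (18 mm high over the bench) divides it into two equal pockets, each 76 mm along x and 118 mm along y inside, centred at x = -40 and +40 mm, y = 0. Origin: centre of its underside, which lies on the bench; x runs along the row of pockets, z up.
- grease_tin_mid (a point): Low round tin of assembly grease with a yellow band, 71 mm in diameter and 44 mm high, standing beyond the stock, loose; not needed. The point is its centre, 22 mm above the bench.
Not all that is in view belongs to the job. Leave any green or pink look-alike of the part that bears check_valve_2_mid alone.

How it is judged:
By the outcome, as a careful person would: the job done as asked, in the order asked, and still so for the second after the job is handed in, with the robot touching nothing.
It also fails if it takes over 120 s, if anything falls off the work surface, if the arm or the gripper's body presses on something with over 40 N, if the wrist force passes 120 N, or if a joint passes its speed limit or range.

ROBOT

A 6-joint arm with a two-finger parallel gripper is mounted at the origin on the work surface. World frame = base frame: x ahead of the robot, y to its left, z up, the work surface at z = 0. Lengths are in m, angles in rad, forces in N, time in s.
With the tool pointing down it reaches from about 0.35 to 0.975 m from the base axis. Payload 4.9 kg.
Tool frame: the origin (TCP) lies on the centre line of the jaws, within the pads' length; the fingertips stand 14 mm ahead of it and the grasp point (between the pads) lies 5 mm behind it; z points along the fingers, y is the line along which they close (so a half turn about z gives the same grasp; the last joint's range is limited). The gripper opens to 85 mm and grips with 20 to 120 N. Pads are 22 mm wide; open, the fingers measure 114 mm over their backs; the gripper's body (76 mm by 85 mm) begins 54 mm behind the grasp point. The pads swing forward as they close: fully open they stand 13 mm farther back than shut.
Start: joints at [1.09, 0.053, 1.613, -0, 1.476, -0.119], TCP at [0.221, 0.585, 0.245] pointing down, gripper open.
Joint ranges: [-3.01, 3.01], [-1.01, 2.22], [0.06, 2.58], [-1.02, 4.17], [0.09, 2.62], [-3.14, 3.14]. Speed limits (rad/s): [2.57, 2.57, 3.14, 3.14, 3.14, 3.14].

INTERFACE

Orientations are given as a unit quaternion [w, x, y, z].
In Python, from plant import * gives the robot as it stands.
- The arm moves only by the tool send_rows, never from a script. Its argument "steps" is a list of rows, each an object with "translation": the shift along the tool's x, y, z in cm, a list of three; "delta_rot": the turn, a rotation vector about the tool's x, y, z in rad, a list of three; "jaw": the finger opening in cm, from 0 to 8.54. In form: [{"translation": [dx, dy, dz], "delta_rot": [rx, ry, rz], "jaw": jaw}, ...]. A call has exactly 8 rows; each row is the pose to reach, as a shift and turn from the pose commanded when the call began, along the tool's axes at that moment; what a row does not reach only later rows make up. A row lasts 1/10 s, in which the tool goes at most 50 mm and 8.59 degrees, less where a joint would pass 70% of its speed; a pose out of reach is approached as far as the arm can. A call with a gripper value outside its range is refused whole. The fingers move at their own pace and stop on an object; the grip force is fixed at half the most. Time passes only in rows, so rows that repeat a pose let the fingers close, or fill a call up. It gives the time, the measured TCP pose, the force, the opening and the grip force at its end, in the units of the state.
- state(): the state, without advancing time (a new reading comes with each control period).
- grab_frame(name): name is "scene" or "side" or "wrist"; returns a dict with "pixels" (400x640x3 uint8, blue, green, red), "range_z" (400x640 float32, m along the optical axis (not along the pixel's ray), 0 where there is no reading), "fx", "fy", "cx", "cy" (pixels), "rvec" (rotation vector, rad) and "tvec" (3), from world to camera coordinates, as OpenCV has them. Camera axes: x right, y down, z forward; pixel columns grow to the right and rows downward; lengths in m; the calibration is good to about 2 mm. A picture is of the moment at which its call begins.
- job_done(): hands the job in; it is judged then, once.
The state is a dict: "time": time; "joint_pos": joint angles; "joint_vel": joint speeds; "joint_efforts": joint torques, N m; "tool_pos": TCP position; "tool_rot": TCP orientation; "contact_force": force on the tool from outside, world axes, zero at the start; "ft_torque": the same for the moment, N m; "gripper_width": opening from 0.0 (shut) to 1.0 (fully open); "grasp_force": force on a finger pad.
Only numpy, scipy, OpenCV 4.12 (cv2) and the standard library are available. Lean on these libraries where they do the work, as an engineer would, in place of code of your own. Each camera call takes 0.05 s, during which the arm holds its last target. There are 200 camera calls.

## Working session

There is one attempt and no reset: what is moved stays moved. The work goes in short steps, Python scripts to look and compute and a tool call to move; the robot and the scene stay as the last step left them, time stands still between calls to the robot, and variables do not carry over. Pictures are saved under pics/ and viewed, at most 14 in all, crops included, and the job is handed in when it is done.

Besides the shell and the picture viewer there is one more tool, called after "Request:" as name([rows], argument=value, ...), one row to a line, values as JSON. send_rows: Moves the arm, as the interface text tells. Its arguments: {"type":"object","properties":{"steps":{"type":"array","items":{"type":"object","properties":{"translation":{"type":"array","items":{"type":"number"}},"delta_rot":{"type":"array","items":{"type":"number"}},"jaw":{"type":"number"}}}}},"required":["steps"]}

```bash
mkdir -p pics; python3 - <<'E'
from plant import *
import cv2,numpy as np,pickle
F={}
for n in("scene","side","wrist"):
    f=grab_frame(n);F[n]=f
    cv2.imwrite(f"pics/{n}0.png",f["pixels"])
    R=cv2.Rodrigues(np.array(f["rvec"]))[0];print(n,f["fx"],f["cx"],f["cy"],"cam",-R.T@np.array(f["tvec"]).ravel(),"fwd",R[2])
pickle.dump(F,open("f0.pkl","wb"))
print(state())
E
```

```text
scene 401.8591019426757 323.25987675511595 199.37165379235688 cam [ 1.05535782 -0.31306997  0.54033802] fwd [-0.654064    0.42129866 -0.62825769]
side 476.1782759350339 324.71951710473746 201.6942260787476 cam [0.55091634 0.78829543 0.58441482] fwd [ 0.02055732 -0.83740409 -0.54619758]
wrist 339.9246526651668 318.1007227047485 198.68789368463035 cam [0.14754227 0.61379962 0.3724492 ] fwd [ 0.29141774 -0.11308786 -0.9498878 ]
{'time': 0.15, 'joint_pos': array([ 1.09001405e+00,  5.32347483e-02,  1.61397392e+00,  1.68473379e-05,
        1.47603304e+00, -1.19013774e-01]), 'joint_vel': array([ 2.78904744e-05, -2.53303176e-03, -4.32929445e-03, -3.43621877e-04,
        1.60871185e-03, -2.83399366e-04]), 'joint_efforts': array([-2.05832148e-04, -3.94246924e+01, -3.70718372e+01, -2.31101021e-04,
        4.66950805e-03, -3.62973992e-05]), 'tool_pos': array([0.22099006, 0.58412421, 0.24432992]), 'tool_rot': array([-2.51594692e-04,  1.79900198e-01,  9.83684522e-01, -7.85247341e-04]), 'contact_force': array([-0.22549929, -0.0717836 , -0.40986719]), 'ft_torque': array([ 0.0058765 , -0.02218725,  0.02560213]), 'grasp_force': 0.0, 'gripper_width': 0.9986243484997991}
```

View pics/scene0.png

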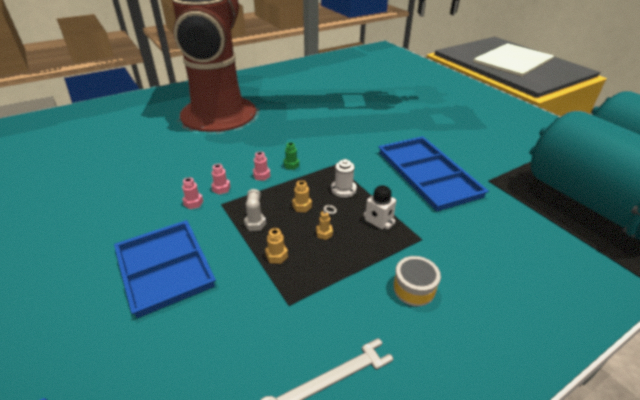

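View pics/side0.png

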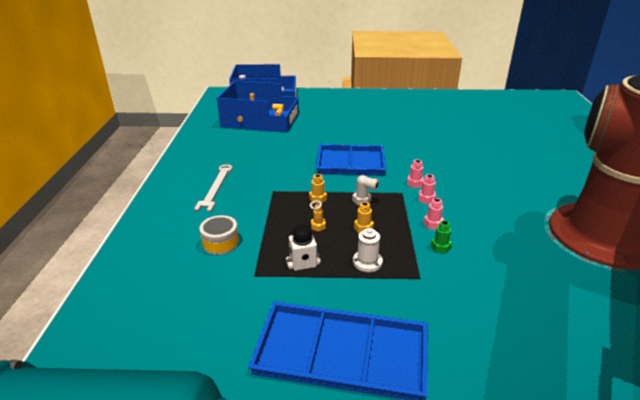

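View pics/wrist0.png

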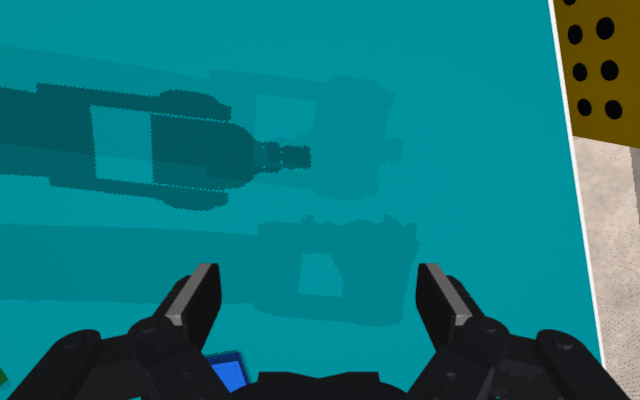

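The scene view shows check valves at (302,196) and (276,246), and the safety valve at (325,224). The purge valve is at (344,178), the governor at (381,207) and the elbow at (255,210). The long tray is at (432,172), the short tray at (164,267) and the tin at (416,280); the look-alikes are pink and green. The side view agrees, with the long tray nearest at (340,348) and the short one at (351,159). The wrist view shows only bare bench and the corner of a tray.

```bash
cat > h.py <<'E'
import cv2,numpy as np
def cloud(f):
    z=f["range_z"];v,u=np.mgrid[0:400,0:640]
    R=cv2.Rodrigues(np.array(f["rvec"]))[0];t=np.array(f["tvec"]).ravel()
    c=np.stack([(u-f["cx"])/f["fx"]*z,(v-f["cy"])/f["fy"]*z,z],-1)
    P=(c-t)@R; P[z<=0]=np.nan
    return P
def blue(f):
    h=cv2.cvtColor(f["pixels"],cv2.COLOR_BGR2HSV);return cv2.inRange(h,(105,150,60),(125,255,255))>0
E
python3 - <<'E'
import pickle;from h import *
from scipy import ndimage as nd
F=pickle.load(open("f0.pkl","rb"))
C={n:cloud(F[n]) for n in("scene","side")}
for n in C:
    P=C[n];m=blue(F[n])&(P[...,2]<.04)&(P[...,2]>-.01)&(P[...,0]>.2)
    L,k=nd.label(m)
    for i in range(1,k+1):
        q=P[L==i]
        if len(q)>400:
            r=cv2.minAreaRect((q[q[:,2]>.012][:,:2]*1000).astype(np.float32));r2=cv2.minAreaRect((q[:,:2]*1000).astype(np.float32))
            print("tray",n,len(q),np.round(np.percentile(q[:,2],[2,50,98])*1000,1),np.round(np.hstack(r),1),np.round(np.hstack(r2),1))
    z=C[n][...,2];mat=(F[n]["pixels"].max(-1)<60)&(abs(z)<.01)&(P[...,0]>.3)
    print("matz",np.nanmedian(z[mat]))
    L,k=nd.label((z>.012)&(z<.1)&(P[...,0]>.2)&(P[...,0]<.95)&~blue(F[n])&(abs(P[...,1])<.7))
    for i in range(1,k+1):
        q=P[L==i]
        if len(q)<60:continue
        v,u=np.nonzero(L==i);top=q[:,2].max()
        out=[]
        for a,b in((12,20),(20,44),(48,62),(top*1000-3,top*1000+1)):
            s=q[(q[:,2]*1000>a)&(q[:,2]*1000<b)]
            if len(s)>3:
                (x,y),r=cv2.minEnclosingCircle((s[:,:2]*1000).astype(np.float32));out.append((round(x),round(y),round(r)))
            else: out.append(None)
        print(n,"px",int(u.mean()),int(v.mean()),"top",round(top*1000,1),out,np.round(np.median(F[n]["pixels"][L==i],0)))
E
```

```text
tray scene 3957 [ 1.7  4.8 20.3] [538.7 309.  131.6 251.2  80.6] [538.7 309.  131.6 251.2  80.6]
tray scene 6126 [ 2.3  4.7 20.9] [ 512.4 -291.1  130.7  172.4   88.3] [ 512.3 -292.4  133.1  172.3   88.3]
matz 0.002943211465059191
scene px 290 154 top 60.9 [(344, 52, 19), (348, 50, 13), (346, 51, 10), (346, 51, 10)] [ 51. 102.  37.]
scene px 587 193 top 100.0 [None, (808, 464, 114), (805, 451, 115), (791, 444, 113)] [50. 50. 15.]
scene px 260 164 top 61.4 [(346, -26, 19), (347, -26, 14), (347, -26, 10), (346, -26, 9)] [107.  97. 165.]
scene px 344 176 top 79.0 [(491, 103, 27), (493, 102, 19), (492, 102, 18), (490, 104, 5)] [120. 129. 136.]
scene px 219 177 top 61.6 [(345, -122, 19), (346, -123, 14), (346, -122, 11), (345, -122, 10)] [109.  99. 168.]
scene px 190 191 top 61.7 [(364, -191, 19), (364, -191, 14), (362, -191, 11), (362, -192, 10)] [107.  97. 168.]
scene px 301 195 top 64.8 [(493, -3, 19), (496, -7, 15), (494, -4, 14), (493, -4, 9)] [ 55. 110. 146.]
scene px 381 206 top 84.4 [(610, 107, 30), (611, 106, 27), (610, 107, 27), (611, 107, 13)] [109. 118. 124.]
scene px 253 209 t
[... 768 characters left out ...]
, -627, 20), (736, -584, 53), (717, -477, 7), (717, -475, 5)] [ 59. 146. 201.]
side px 293 112 top 43.7 [(678, -558, 59), (678, -560, 62), None, (682, -532, 33)] [ 95. 107. 115.]
side px 431 205 top 63.6 [(359, -66, 139), (361, -64, 133), (355, -66, 132), (355, -68, 130)] [104. 104. 196.]
side px 317 200 top 69.1 [(595, -54, 64), (589, -58, 63), (590, -55, 65), (583, -55, 62)] [ 33. 123. 175.]
side px 365 225 top 82.0 [(496, 3, 128), (494, 7, 117), (497, 6, 117), (489, 104, 5)] [132. 154. 177.]
side px 218 232 top 48.6 [(774, 55, 34), (775, 50, 37), None, (776, 52, 36)] [100. 119. 143.]
side px 301 247 top 86.2 [(608, 108, 31), (609, 109, 28), (610, 110, 27), (609, 110, 13)] [136. 147. 162.]
```

```bash
cat >> h.py <<'E'
from scipy.spatial.transform import Rotation as Ro
def go(x,y,z,th=None):
    """print tool-frame move (cm, rad) from the measured pose to x,y,z (mm), jaw line at th deg (world, mod 180)"""
    from plant import state
    s=state();q=s["tool_rot"];R=Ro.from_quat(np.r_[q[1:],q[0]]);M=R.as_matrix()
    cur=np.degrees(np.arctan2(M[1,1],M[0,1]));d=0 if th is None else (th-cur+90)%180-90
    c=np.radians(cur+d);Y=[np.cos(c),np.sin(c),0];Z=[0,0,-1];T=Ro.from_matrix(np.stack([np.cross(Y,Z),Y,Z],1))
    p=np.array([x,y,z])/1000-s["tool_pos"]
    print("t",round(s["time"],2),"move",np.round(M.T@p*100,2),"rot",np.round((R.inv()*T).as_rotvec(),3),"jawline",round(cur,1),"d",round(d,1),"q6",round(s["joint_pos"][5],2))
E
python3 - <<'E'
import pickle;from h import *
F=pickle.load(open("f0.pkl","rb"))
a=[]
for n in("scene","side"):
    P=cloud(F[n]).reshape(-1,3)*1000;P=P[~np.isnan(P[:,0])]
    g=P[np.hypot(P[:,0]-610,P[:,1]-108)<45]
    for lo,hi in((6,13),(18,50)):
        s=g[(g[:,2]>lo)&(g[:,2]<hi)];print(n,"gov",lo,len(s),np.round(np.hstack(cv2.minAreaRect(s[:,:2].astype(np.float32))),1))
    c=g[g[:,2]>72];print(" cap",np.round(np.hstack(cv2.minEnclosingCircle(c[:,:2].astype(np.float32))),1))
    e=P[(np.hypot(P[:,0]-493,P[:,1]+110)<50)]
    for lo,hi in((6,16),(20,36)):
        s=e[(e[:,2]>lo)&(e[:,2]<hi)];print(n,"elb",lo,np.round(np.hstack(cv2.minEnclosingCircle(s[:,:2].astype(np.float32))),1))
    s=e[e[:,2]>44];w,v=np.linalg.eigh(np.cov(s[:,:2].T));print(" outlet mean",s[:,:2].mean(0).round(1),"dir",v[:,1],np.round(np.hstack(cv2.minAreaRect(s[:,:2].astype(np.float32))),1))
    s=e[e[:,2]>62];m=s[:,:2].mean(0);print(" ridge",m.round(1),np.round(cv2.fitLine(s[:,:2].astype(np.float32),2,0,.1,.1).ravel(),2),len(s))
go(610,108,140)
E
```

```text
scene gov 6 90 [616.6 100.   61.6  31.9  45.9]
scene gov 18 355 [620.9  99.2  55.1  28.2  55.8]
 cap [610.4 106.3  16.8]
scene elb 6 [ 492.9 -109.9   20.7]
scene elb 20 [ 493.9 -109.8   12.8]
 outlet mean [ 488.6 -105.9] dir [-0.86473577  0.50222709] [ 483.4 -104.5   25.1   48.3   61.6]
 ridge [ 482.1 -102.9] [ 8.9000e-01 -4.5000e-01  4.8210e+02 -1.0294e+02] 101
side gov 6 113 [613.2 108.5  82.3  69.1   6.4]
side gov 18 378 [608.5 114.7  57.2  35.8   0.8]
 cap [608.4 109.7  16.5]
side elb 6 [ 492.1 -109.4   49.5]
side elb 20 [ 491.8 -105.6   12.6]
 outlet mean [482.5 -97.5] dir [-0.93799571  0.34664688] [483.  -98.4  22.8  48.   74.4]
 ridge [ 481.4 -100.5] [ 9.1000e-01 -4.2000e-01  4.8137e+02 -1.0049e+02] 86
t 0.15 move [-53.24 -30.75  10.47] rot [-0.002 -0.    -0.   ] jawline 69.3 d 0 q6 -0.12
```

Request:
send_rows([
  {"translation":[-4,-2.3,0.4],"delta_rot":[0,0,0],"jaw":8.5},
  {"translation":[-8,-4.6,0.8],"delta_rot":[0,0,0],"jaw":8.5},
  {"translation":[-12,-6.9,1.1],"delta_rot":[0,0,0],"jaw":8.5},
  {"translation":[-16,-9.2,1.5],"delta_rot":[0,0,0],"jaw":8.5},
  {"translation":[-20,-11.5,2],"delta_rot":[0,0,0],"jaw":8.5},
  {"translation":[-24,-13.8,2.4],"delta_rot":[0,0,0],"jaw":8.5},
  {"translation":[-28,-16.1,2.8],"delta_rot":[0,0,0],"jaw":8.5},
  {"translation":[-32,-18.4,3],"delta_rot":[0,0,0],"jaw":8.5},
])

```text
time: 0.95
tool_pos: [0.4559, 0.2974, 0.2146]
tool_rot: [-0.0, 0.18, 0.984, -0.0]
contact_force: [0.3, 0.2, 0.2]
gripper_width: 0.993
grasp_force: 0.0
```

Request:
send_rows([
  {"translation":[-4,-2.3,0.2],"delta_rot":[0,0,0],"jaw":8.5},
  {"translation":[-8,-4.6,0.4],"delta_rot":[0,0,0],"jaw":8.5},
  {"translation":[-12,-6.9,0.6],"delta_rot":[0,0,0],"jaw":8.5},
  {"translation":[-16,-9.2,0.8],"delta_rot":[0,0,0],"jaw":8.5},
  {"translation":[-19,-11,1],"delta_rot":[0,0,0],"jaw":8.5},
  {"translation":[-21.2,-12.3,1],"delta_rot":[0,0,0],"jaw":8.5},
  {"translation":[-21.2,-12.3,1],"delta_rot":[0,0,0],"jaw":8.5},
  {"translation":[-21.2,-12.3,1],"delta_rot":[0,0,0],"jaw":8.5},
])

```text
time: 1.75
tool_pos: [0.6099, 0.1089, 0.2048]
tool_rot: [-0.001, 0.18, 0.984, 0.0]
contact_force: [-0.3, -0.3, 0.2]
gripper_width: 0.993
grasp_force: 0.0
```

```bash
python3 - <<'E'
import pickle;from h import *
from plant import *
f=grab_frame("wrist");pickle.dump(f,open("f1.pkl","wb"));cv2.imwrite("pics/wrist1.png",f["pixels"])
P=cloud(f).reshape(-1,3)*1000;P=P[~np.isnan(P[:,0])]
g=P[np.hypot(P[:,0]-610,P[:,1]-108)<45]
for lo,hi in((7,16),(54,61),(74,90)):
    s=g[(g[:,2]>lo)&(g[:,2]<hi)][:,:2].astype(np.float32)
    if len(s)>5:print(lo,len(s),np.round(np.hstack(cv2.minAreaRect(s)),1),np.round(np.hstack(cv2.minEnclosingCircle(s)),1))
go(610,108,200)
E
```

```text
7 259 [595.1 115.4  54.4  25.   59.1] [601.9 111.3  27.6]
54 667 [609.2 108.7  43.5  39.1  16.9] [609.4 108.7  27.1]
74 1347 [609.  108.9  33.4  32.8  68.1] [609.1 108.7  17.1]
t 1.8 move [-0.09 -0.12  0.49] rot [-0.    -0.001 -0.   ] jawline 69.3 d 0 q6 -1.15
```

View pics/wrist1.png

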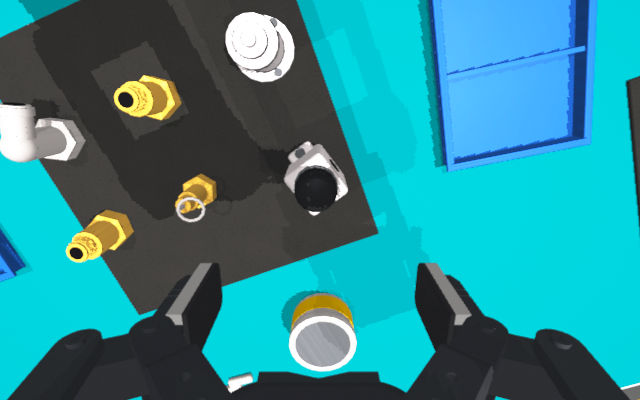

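The wrist view shows the governor at (315,180) with its lugs towards (298,152) and (316,212), and the trays and other stock around it. I'll resolve the lug axis numerically.

```bash
python3 - <<'E'
import pickle;from h import *
P=cloud(pickle.load(open("f1.pkl","rb")))
Q=P.reshape(-1,3)*1000;Q=Q[~np.isnan(Q[:,0])];F=pickle.load(open("f0.pkl","rb"))
for n,q in(("wrist",Q),)+tuple((n,cloud(F[n]).reshape(-1,3)*1000) for n in("scene","side")):
    d=q[:,:2]-[609.5,108.5];r=np.hypot(*d.T);m=(r>25)&(r<36)&(q[:,2]>9)&(q[:,2]<16)
    a=np.degrees(np.arctan2(d[m,1],d[m,0]));print(n,np.histogram(a,np.arange(-180,181,20))[0])
go(609.5,108.5,110,106.5)
E
```

```text
wrist [49 54 13  0  0  0  0  0  0  0  0  0  2  0  0  0 10 45]
scene [ 0  3  3  3  0  0  2  8 15 11  7  3  0  0  0  0  0  0]
side [ 5  2  0  0  0  0  0  0  5  2 14  7  3  0  0  0  7 13]
t 1.8 move [-0.04 -0.09  9.49] rot [ 0.    -0.001 -0.65 ] jawline 69.3 d 37.2 q6 -1.15
```

Request:
send_rows([
  {"translation":[0,0,0],"delta_rot":[0,0,-0.13],"jaw":8.5},
  {"translation":[0,0,1],"delta_rot":[0,0,-0.26],"jaw":8.5},
  {"translation":[0,0,3],"delta_rot":[0,0,-0.39],"jaw":8.5},
  {"translation":[0,-0.1,5],"delta_rot":[0,0,-0.52],"jaw":8.5},
  {"translation":[0,-0.1,7],"delta_rot":[0,0,-0.65],"jaw":8.5},
  {"translation":[0,-0.1,8],"delta_rot":[0,0,-0.65],"jaw":8.5},
  {"translation":[0,-0.1,8],"delta_rot":[0,0,-0.65],"jaw":8.5},
  {"translation":[0,-0.1,8],"delta_rot":[0,0,-0.65],"jaw":8.5},
])

```text
time: 2.6
tool_pos: [0.6099, 0.1087, 0.126]
tool_rot: [0.0, -0.143, 0.99, -0.0]
contact_force: [0.5, 0.5, 0.1]
gripper_width: 0.997
grasp_force: 0.0
```

Request:
send_rows([
  {"translation":[0,0,2],"delta_rot":[0,0,0],"jaw":8.5},
  {"translation":[0,0,4],"delta_rot":[0,0,0],"jaw":8.5},
  {"translation":[0,0,6],"delta_rot":[0,0,0],"jaw":8.5},
  {"translation":[0,0,7.5],"delta_rot":[0,0,0],"jaw":8.5},
  {"translation":[0,0,8.4],"delta_rot":[0,0,0],"jaw":8.5},
  {"translation":[0,0,8.4],"delta_rot":[0,0,0],"jaw":8.5},
  {"translation":[0,0,8.4],"delta_rot":[0,0,0],"jaw":3},
  {"translation":[0,0,8.4],"delta_rot":[0,0,0],"jaw":3},
])

```text
time: 3.4
tool_pos: [0.6108, 0.1082, 0.0427]
tool_rot: [0.001, -0.144, 0.99, -0.0]
contact_force: [0.1, -0.2, -0.0]
gripper_width: 0.687
grasp_force: 0.0
```

Request:
send_rows([
  {"translation":[0,0,0],"delta_rot":[0,0,0],"jaw":3},
  {"translation":[0,0,0],"delta_rot":[0,0,0],"jaw":3},
  {"translation":[0,0,0],"delta_rot":[0,0,0],"jaw":3},
  {"translation":[0,0,0],"delta_rot":[0,0,0],"jaw":3},
  {"translation":[0,0,0],"delta_rot":[0,0,0],"jaw":3},
  {"translation":[0,0,0],"delta_rot":[0,0,0],"jaw":3},
  {"translation":[0,0,0],"delta_rot":[0,0,0],"jaw":3},
  {"translation":[0,0,0],"delta_rot":[0,0,0],"jaw":3},
])

```text
time: 4.2
tool_pos: [0.6108, 0.1081, 0.0426]
tool_rot: [0.001, -0.144, 0.99, -0.0]
contact_force: [0.7, -1.0, 5.7]
gripper_width: 0.458
grasp_force: 62.5
```

Request:
send_rows([
  {"translation":[0,0,-0.5],"delta_rot":[0,0,0],"jaw":3},
  {"translation":[0,0,-2],"delta_rot":[0,0,0],"jaw":3},
  {"translation":[0,0,-4],"delta_rot":[0,0,0],"jaw":3},
  {"translation":[0,0,-6],"delta_rot":[0,0,0],"jaw":3},
  {"translation":[0,0,-8],"delta_rot":[0,0,0],"jaw":3},
  {"translation":[0,0,-10],"delta_rot":[0,0,0],"jaw":3},
  {"translation":[0,0,-11],"delta_rot":[0,0,0],"jaw":3},
  {"translation":[0,0,-11],"delta_rot":[0,0,0],"jaw":3},
])

```text
time: 5.0
tool_pos: [0.6106, 0.1083, 0.1534]
tool_rot: [0.002, -0.144, 0.99, -0.0]
contact_force: [-0.1, 0.0, -2.8]
gripper_width: 0.458
grasp_force: 61.6
```

```bash
python3 - <<'E'
from h import *
go(617,296,150,80.7)
E
```

```text
t 5.0 move [-5.95 17.82  0.35] rot [0.    0.003 0.451] jawline 106.5 d -25.8 q6 -1.8
```

Request:
send_rows([
  {"translation":[-0.8,2.3,0],"delta_rot":[0,0,0.07],"jaw":3},
  {"translation":[-1.8,5.3,0],"delta_rot":[0,0,0.15],"jaw":3},
  {"translation":[-2.8,8.5,0],"delta_rot":[0,0,0.23],"jaw":3},
  {"translation":[-3.9,11.7,0],"delta_rot":[0,0,0.31],"jaw":3},
  {"translation":[-4.9,14.8,0],"delta_rot":[0,0,0.39],"jaw":3},
  {"translation":[-5.6,16.8,0],"delta_rot":[0,0,0.45],"jaw":3},
  {"translation":[-5.95,17.8,0],"delta_rot":[0,0.003,0.45],"jaw":3},
  {"translation":[-5.95,17.8,0],"delta_rot":[0,0.003,0.45],"jaw":3},
])

```text
time: 5.8
tool_pos: [0.6154, 0.2964, 0.1498]
tool_rot: [-0.003, 0.079, 0.997, -0.001]
contact_force: [0.1, -0.4, -2.5]
gripper_width: 0.46
grasp_force: 61.6
```

```bash
python3 - <<'E'
from h import *
from plant import *
go(617,296,44.5,80.7)
f=grab_frame("wrist");P=cloud(f)*1000
q=P[blue(f)];print(len(q),np.round(np.hstack(cv2.minAreaRect(q[np.hypot(q[:,0]-540,q[:,1]-309)<160][:,:2].astype(np.float32))),1))
E
```

```text
t 5.8 move [-0.22  0.   10.53] rot [-0.002 -0.005  0.003] jawline 80.9 d -0.2 q6 -1.07
21359 [574.1 301.9 136.6 195.   80.7]
```

Request:
send_rows([
  {"translation":[-0.1,0,1.5],"delta_rot":[0,-0.004,0],"jaw":3},
  {"translation":[-0.1,0,4],"delta_rot":[0,-0.004,0],"jaw":3},
  {"translation":[-0.1,0,6.5],"delta_rot":[0,-0.004,0],"jaw":3},
  {"translation":[-0.1,0,8.5],"delta_rot":[0,-0.004,0],"jaw":3},
  {"translation":[-0.1,0,9.6],"delta_rot":[0,-0.004,0],"jaw":3},
  {"translation":[-0.1,0,10.2],"delta_rot":[0,-0.004,0],"jaw":3},
  {"translation":[-0.1,0,10.5],"delta_rot":[0,-0.004,0],"jaw":3},
  {"translation":[-0.1,0,10.5],"delta_rot":[0,-0.004,0],"jaw":3},
])

```text
time: 6.65
tool_pos: [0.6173, 0.2954, 0.0468]
tool_rot: [0.001, 0.081, 0.997, -0.0]
contact_force: [0.8, -0.4, -2.3]
gripper_width: 0.456
grasp_force: 61.6
```

Request:
send_rows([
  {"translation":[0,0,0],"delta_rot":[0,0,0],"jaw":3},
  {"translation":[0,0,0.05],"delta_rot":[0,0,0],"jaw":3},
  {"translation":[0,0,0.1],"delta_rot":[0,0,0],"jaw":3},
  {"translation":[0,0,0.15],"delta_rot":[0,0,0],"jaw":3},
  {"translation":[0,0,0.2],"delta_rot":[0,0,0],"jaw":3},
  {"translation":[0,0,0.25],"delta_rot":[0,0,0],"jaw":3},
  {"translation":[0,0,0.25],"delta_rot":[0,0,0],"jaw":3},
  {"translation":[0,0,0.25],"delta_rot":[0,0,0],"jaw":3},
])

```text
time: 7.45
tool_pos: [0.6168, 0.2955, 0.0437]
tool_rot: [0.0, 0.081, 0.997, -0.0]
contact_force: [0.1, 0.9, -2.9]
gripper_width: 0.461
grasp_force: 61.8
```

Request:
send_rows([
  {"translation":[0,0,0.04],"delta_rot":[0,0,0],"jaw":3},
  {"translation":[0,0,0.08],"delta_rot":[0,0,0],"jaw":3},
  {"translation":[0,0,0.08],"delta_rot":[0,0,0],"jaw":3},
  {"translation":[0,0,0.08],"delta_rot":[0,0,0],"jaw":3},
  {"translation":[0,0,0.08],"delta_rot":[0,0,0],"jaw":3},
  {"translation":[0,0,0.08],"delta_rot":[0,0,0],"jaw":3},
  {"translation":[0,0,0.08],"delta_rot":[0,0,0],"jaw":3},
  {"translation":[0,0,0.08],"delta_rot":[0,0,0],"jaw":3},
])

```text
time: 8.25
tool_pos: [0.617, 0.2956, 0.0436]
tool_rot: [0.001, 0.081, 0.997, -0.0]
contact_force: [-3.3, -2.0, 5.7]
gripper_width: 0.458
grasp_force: 62.4
```

Floor contact: the force has turned to +5.7 N. I'll release and rise.

Request:
send_rows([
  {"translation":[0,0,0.05],"delta_rot":[0,0,0],"jaw":5},
  {"translation":[0,0,0.05],"delta_rot":[0,0,0],"jaw":6.5},
  {"translation":[0,0,0.05],"delta_rot":[0,0,0],"jaw":7.5},
  {"translation":[0,0,0],"delta_rot":[0,0,0],"jaw":7.5},
  {"translation":[0,0,0],"delta_rot":[0,0,0],"jaw":7.5},
  {"translation":[0,0,0],"delta_rot":[0,0,0],"jaw":7.5},
  {"translation":[0,0,-1],"delta_rot":[0,0,0],"jaw":7.5},
  {"translation":[0,0,-3],"delta_rot":[0,0,0],"jaw":7.5},
])

```text
time: 9.05
tool_pos: [0.6154, 0.2951, 0.0716]
tool_rot: [-0.001, 0.081, 0.997, -0.001]
contact_force: [-0.0, 0.6, -0.9]
gripper_width: 0.878
grasp_force: 0.0
```

Request:
send_rows([
  {"translation":[0,0,-3],"delta_rot":[0,0,0],"jaw":7.5},
  {"translation":[0,0,-6],"delta_rot":[0,0,0],"jaw":7.5},
  {"translation":[0,0,-9],"delta_rot":[0,0,0],"jaw":7.5},
  {"translation":[0,0,-11],"delta_rot":[0,0,0],"jaw":7.5},
  {"translation":[0,0,-11.5],"delta_rot":[0,0,0],"jaw":7.5},
  {"translation":[0,0,-11.5],"delta_rot":[0,0,0],"jaw":7.5},
  {"translation":[0,0,-11.5],"delta_rot":[0,0,0],"jaw":7.5},
  {"translation":[0,0,-11.5],"delta_rot":[0,0,0],"jaw":7.5},
])

```text
time: 9.85
tool_pos: [0.6158, 0.2953, 0.1857]
tool_rot: [-0.001, 0.081, 0.997, -0.001]
contact_force: [0.2, -0.4, 0.1]
gripper_width: 0.88
grasp_force: 0.0
```

```bash
python3 - <<'E'
from h import *
go(493,-109.5,160,63)
E
```

```text
t 9.85 move [  5.59 -41.92   2.68] rot [-0.003 -0.002  0.309] jawline 80.7 d -17.7 q6 -1.07
```

Request:
send_rows([
  {"translation":[0.4,-3,0],"delta_rot":[0,0,0],"jaw":7.5},
  {"translation":[1,-7.5,0.5],"delta_rot":[0,0,0.05],"jaw":7.5},
  {"translation":[1.6,-12,1],"delta_rot":[0,0,0.1],"jaw":7.5},
  {"translation":[2.2,-16.5,1],"delta_rot":[0,0,0.15],"jaw":7.5},
  {"translation":[2.8,-21,1],"delta_rot":[0,0,0.2],"jaw":7.5},
  {"translation":[3.4,-25.5,1],"delta_rot":[0,0,0.25],"jaw":7.5},
  {"translation":[4,-30,1],"delta_rot":[0,0,0.28],"jaw":7.5},
  {"translation":[4.6,-34.5,1.5],"delta_rot":[-0.003,-0.002,0.31],"jaw":7.5},
])

```text
time: 10.65
tool_pos: [0.5149, -0.0389, 0.1726]
tool_rot: [0.002, 0.234, 0.972, 0.001]
contact_force: [1.0, -0.6, 0.1]
gripper_width: 0.875
grasp_force: 0.0
```

```bash
python3 - <<'E'
from h import *
go(493,-109.5,110,63)
E
```

```text
t 10.65 move [-1.25 -7.3   6.24] rot [ 0.003  0.003 -0.001] jawline 62.9 d 0.1 q6 -1.32
```

Request:
send_rows([
  {"translation":[-0.6,-3.6,1],"delta_rot":[0,0,0],"jaw":7.5},
  {"translation":[-1.25,-7.3,2],"delta_rot":[0,0,0],"jaw":7.5},
  {"translation":[-1.25,-7.3,3.5],"delta_rot":[0.003,0.003,0],"jaw":7.5},
  {"translation":[-1.25,-7.3,5],"delta_rot":[0.003,0.003,0],"jaw":7.5},
  {"translation":[-1.25,-7.3,6],"delta_rot":[0.003,0.003,0],"jaw":7.5},
  {"translation":[-1.25,-7.3,6],"delta_rot":[0.003,0.003,0],"jaw":7.5},
  {"translation":[-1.25,-7.3,6],"delta_rot":[0.003,0.003,0],"jaw":7.5},
  {"translation":[-1.25,-7.3,6],"delta_rot":[0.003,0.003,0],"jaw":7.5},
])

```text
time: 11.45
tool_pos: [0.4947, -0.1076, 0.1137]
tool_rot: [0.001, 0.233, 0.972, -0.0]
contact_force: [0.6, -0.2, 0.5]
gripper_width: 0.879
grasp_force: 0.0
```

```bash
python3 - <<'E'
from h import *
go(493,-109.5,37,63)
E
```

```text
t 11.45 move [ 0.07 -0.25  7.67] rot [0.    0.001 0.001] jawline 63.0 d -0.0 q6 -1.46
```

Request:
send_rows([
  {"translation":[0.05,-0.2,1],"delta_rot":[0,0,0],"jaw":7.5},
  {"translation":[0.05,-0.2,3],"delta_rot":[0,0,0],"jaw":7.5},
  {"translation":[0.05,-0.2,5],"delta_rot":[0,0,0],"jaw":7.5},
  {"translation":[0.05,-0.2,6.8],"delta_rot":[0,0,0],"jaw":7.5},
  {"translation":[0.05,-0.2,7.6],"delta_rot":[0,0,0],"jaw":7.5},
  {"translation":[0.05,-0.2,7.6],"delta_rot":[0,0,0],"jaw":7.5},
  {"translation":[0.05,-0.2,7.6],"delta_rot":[0,0,0],"jaw":1.5},
  {"translation":[0.05,-0.2,7.6],"delta_rot":[0,0,0],"jaw":1.5},
])

```text
time: 12.25
tool_pos: [0.4936, -0.11, 0.0382]
tool_rot: [0.001, 0.234, 0.972, -0.0]
contact_force: [0.3, 0.0, -0.4]
gripper_width: 0.555
grasp_force: 0.0
```

Request:
send_rows([
  {"translation":[0,0,0],"delta_rot":[0,0,0],"jaw":1.5},
  {"translation":[0,0,0],"delta_rot":[0,0,0],"jaw":1.5},
  {"translation":[0,0,0],"delta_rot":[0,0,0],"jaw":1.5},
  {"translation":[0,0,0],"delta_rot":[0,0,0],"jaw":1.5},
  {"translation":[0,0,0],"delta_rot":[0,0,0],"jaw":1.5},
  {"translation":[0,0,0],"delta_rot":[0,0,0],"jaw":1.5},
  {"translation":[0,0,0],"delta_rot":[0,0,0],"jaw":1.5},
  {"translation":[0,0,0],"delta_rot":[0,0,0],"jaw":1.5},
])

```text
time: 13.05
tool_pos: [0.4935, -0.11, 0.0382]
tool_rot: [0.001, 0.234, 0.972, -0.0]
contact_force: [-0.5, 0.3, 5.4]
gripper_width: 0.286
grasp_force: 59.0
```

Request:
send_rows([
  {"translation":[0,0,-0.5],"delta_rot":[0,0,0],"jaw":1.5},
  {"translation":[0,0,-2],"delta_rot":[0,0,0],"jaw":1.5},
  {"translation":[0,0,-4.5],"delta_rot":[0,0,0],"jaw":1.5},
  {"translation":[0,0,-7],"delta_rot":[0,0,0],"jaw":1.5},
  {"translation":[0,0,-9.5],"delta_rot":[0,0,0],"jaw":1.5},
  {"translation":[0,0,-12],"delta_rot":[0,0,0],"jaw":1.5},
  {"translation":[0,0,-13],"delta_rot":[0,0,0],"jaw":1.5},
  {"translation":[0,0,-13],"delta_rot":[0,0,0],"jaw":1.5},
])

```text
time: 13.85
tool_pos: [0.4935, -0.1099, 0.1691]
tool_rot: [0.002, 0.234, 0.972, -0.0]
contact_force: [0.6, 0.8, -2.2]
gripper_width: 0.286
grasp_force: 58.9
```

```bash
python3 - <<'E'
from h import *
go(546,307.5,165,80.7)
E
```

```text
t 13.85 move [14.3  39.57  0.37] rot [-0.     0.004 -0.309] jawline 63.0 d 17.7 q6 -1.47
```

Request:
send_rows([
  {"translation":[1,2.7,0],"delta_rot":[0,0,0],"jaw":1.5},
  {"translation":[2.4,6.7,0],"delta_rot":[0,0,-0.04],"jaw":1.5},
  {"translation":[3.9,10.7,0],"delta_rot":[0,0,-0.09],"jaw":1.5},
  {"translation":[5.3,14.7,0],"delta_rot":[0,0,-0.14],"jaw":1.5},
  {"translation":[6.8,18.7,0],"delta_rot":[0,0,-0.19],"jaw":1.5},
  {"translation":[8.2,22.7,0],"delta_rot":[0,0,-0.24],"jaw":1.5},
  {"translation":[9.7,26.7,0],"delta_rot":[0,0.002,-0.28],"jaw":1.5},
  {"translation":[11.1,30.7,0],"delta_rot":[0,0.004,-0.31],"jaw":1.5},
])

```text
time: 14.65
tool_pos: [0.5319, 0.2158, 0.1647]
tool_rot: [-0.004, 0.08, 0.997, -0.0]
contact_force: [0.5, -0.5, -1.7]
gripper_width: 0.289
grasp_force: 59.3
```

Request:
send_rows([
  {"translation":[0.6,3.7,0],"delta_rot":[0,0,0],"jaw":1.5},
  {"translation":[0.6,6.8,0],"delta_rot":[0,0,0],"jaw":1.5},
  {"translation":[0.5,8.5,0],"delta_rot":[0,0,0],"jaw":1.5},
  {"translation":[0.5,9,0],"delta_rot":[0,0,0],"jaw":1.5},
  {"translation":[0.5,9,0],"delta_rot":[0,0,0],"jaw":1.5},
  {"translation":[0.5,9,0],"delta_rot":[0,0,0],"jaw":1.5},
  {"translation":[0.5,9,0],"delta_rot":[0,0,0],"jaw":1.5},
  {"translation":[0.5,9,0],"delta_rot":[0,0,0],"jaw":1.5},
])

```text
time: 15.45
tool_pos: [0.543, 0.3029, 0.1672]
tool_rot: [-0.002, 0.081, 0.997, 0.0]
contact_force: [-0.1, -0.3, -2.4]
gripper_width: 0.285
grasp_force: 59.3
```

```bash
python3 - <<'E'
from h import *
from plant import *
go(546,307.5,39.2,80.7)
f=grab_frame("wrist");cv2.imwrite("pics/w2.png",f["pixels"])
E
```

```text
t 15.45 move [-0.28  0.49 12.8 ] rot [ 0.001 -0.004 -0.001] jawline 80.7 d 0.0 q6 -1.02
```

View pics/w2.png

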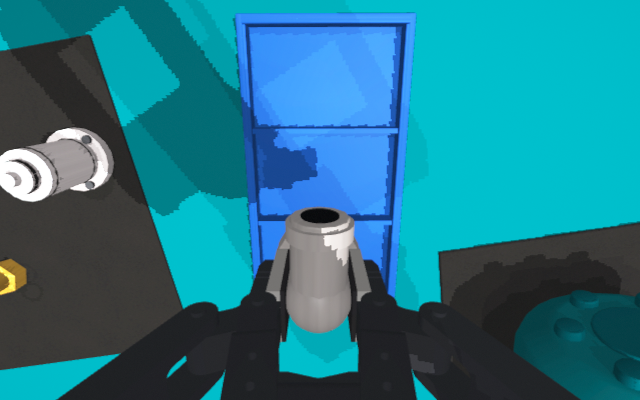

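The wrist view shows the elbow upright in the jaws, with its outlet at (320,225) pointing along the tray, and the middle and far pockets empty at (320,175) and (325,80).

Request:
send_rows([
  {"translation":[-0.25,0.45,1.5],"delta_rot":[0,-0.004,0],"jaw":1.5},
  {"translation":[-0.25,0.45,4],"delta_rot":[0,-0.004,0],"jaw":1.5},
  {"translation":[-0.25,0.45,7],"delta_rot":[0,-0.004,0],"jaw":1.5},
  {"translation":[-0.25,0.45,9.5],"delta_rot":[0,-0.004,0],"jaw":1.5},
  {"translation":[-0.25,0.45,11.5],"delta_rot":[0,-0.004,0],"jaw":1.5},
  {"translation":[-0.25,0.45,12.2],"delta_rot":[0,-0.004,0],"jaw":1.5},
  {"translation":[-0.25,0.45,12.5],"delta_rot":[0,-0.004,0],"jaw":1.5},
  {"translation":[-0.25,0.45,12.5],"delta_rot":[0,-0.004,0],"jaw":1.5},
])

```text
time: 16.3
tool_pos: [0.5459, 0.3083, 0.0423]
tool_rot: [0.0, 0.081, 0.997, 0.0]
contact_force: [0.3, 0.6, -1.3]
gripper_width: 0.282
grasp_force: 59.3
```

Request:
send_rows([
  {"translation":[0,0,0.05],"delta_rot":[0,0,0],"jaw":1.5},
  {"translation":[0,0,0.1],"delta_rot":[0,0,0],"jaw":1.5},
  {"translation":[0,0,0.1],"delta_rot":[0,0,0],"jaw":1.5},
  {"translation":[0,0,0.1],"delta_rot":[0,0,0],"jaw":1.5},
  {"translation":[0,0,0.1],"delta_rot":[0,0,0],"jaw":1.5},
  {"translation":[0,0,0.1],"delta_rot":[0,0,0],"jaw":1.5},
  {"translation":[0,0,0.1],"delta_rot":[0,0,0],"jaw":1.5},
  {"translation":[0,0,0.1],"delta_rot":[0,0,0],"jaw":1.5},
])

```text
time: 17.1
tool_pos: [0.5455, 0.3081, 0.0411]
tool_rot: [-0.0, 0.081, 0.997, 0.0]
contact_force: [-0.3, -0.5, -2.3]
gripper_width: 0.287
grasp_force: 59.3
```

Request:
send_rows([
  {"translation":[0,0,0.05],"delta_rot":[0,0,0],"jaw":1.5},
  {"translation":[0,0,0.1],"delta_rot":[0,0,0],"jaw":1.5},
  {"translation":[0,0,0.15],"delta_rot":[0,0,0],"jaw":1.5},
  {"translation":[0,0,0.18],"delta_rot":[0,0,0],"jaw":1.5},
  {"translation":[0,0,0.22],"delta_rot":[0,0,0],"jaw":1.5},
  {"translation":[0,0,0.22],"delta_rot":[0,0,0],"jaw":1.5},
  {"translation":[0,0,0.22],"delta_rot":[0,0,0],"jaw":1.5},
  {"translation":[0,0,0.22],"delta_rot":[0,0,0],"jaw":1.5},
])

```text
time: 17.9
tool_pos: [0.5456, 0.3082, 0.0393]
tool_rot: [-0.0, 0.081, 0.997, 0.0]
contact_force: [-2.2, -1.5, 2.8]
gripper_width: 0.285
grasp_force: 59.4
```

Request:
send_rows([
  {"translation":[0,0,0],"delta_rot":[0,0,0],"jaw":3.5},
  {"translation":[0,0,0],"delta_rot":[0,0,0],"jaw":5},
  {"translation":[0,0,0],"delta_rot":[0,0,0],"jaw":6},
  {"translation":[0,0,0],"delta_rot":[0,0,0],"jaw":6},
  {"translation":[0,0,0],"delta_rot":[0,0,0],"jaw":6},
  {"translation":[0,0,0],"delta_rot":[0,0,0],"jaw":6},
  {"translation":[0,0,-1],"delta_rot":[0,0,0],"jaw":6},
  {"translation":[0,0,-3],"delta_rot":[0,0,0],"jaw":6},
])

```text
time: 18.7
tool_pos: [0.5442, 0.3075, 0.0677]
tool_rot: [-0.002, 0.081, 0.997, -0.001]
contact_force: [0.1, -0.0, 0.3]
gripper_width: 0.704
grasp_force: 0.0
```

Request:
send_rows([
  {"translation":[0,0,-3],"delta_rot":[0,0,0],"jaw":7.5},
  {"translation":[0,0,-6],"delta_rot":[0,0,0],"jaw":7.5},
  {"translation":[0,0,-9],"delta_rot":[0,0,0],"jaw":7.5},
  {"translation":[0,0,-11],"delta_rot":[0,0,0],"jaw":7.5},
  {"translation":[0,0,-11.5],"delta_rot":[0,0,0],"jaw":7.5},
  {"translation":[0,0,-11.5],"delta_rot":[0,0,0],"jaw":7.5},
  {"translation":[0,0,-11.5],"delta_rot":[0,0,0],"jaw":7.5},
  {"translation":[0,0,-11.5],"delta_rot":[0,0,0],"jaw":7.5},
])

```text
time: 19.5
tool_pos: [0.5446, 0.3076, 0.1818]
tool_rot: [-0.002, 0.081, 0.997, -0.0]
contact_force: [0.1, -0.2, 0.4]
gripper_width: 0.875
grasp_force: 0.0
```

```bash
python3 - <<'E'
from h import *
go(494,-4,170,45)
E
```

```text
t 19.5 move [-3.000e-02 -3.157e+01  1.210e+00] rot [-0.002 -0.003  0.624] jawline 80.7 d -35.7 q6 -1.01
```

Request:
send_rows([
  {"translation":[0,-3,0],"delta_rot":[0,0,0.05],"jaw":7.5},
  {"translation":[0,-7.5,0],"delta_rot":[0,0,0.14],"jaw":7.5},
  {"translation":[0,-12,0],"delta_rot":[0,0,0.23],"jaw":7.5},
  {"translation":[0,-16.5,0],"delta_rot":[0,0,0.32],"jaw":7.5},
  {"translation":[0,-21,0],"delta_rot":[0,0,0.41],"jaw":7.5},
  {"translation":[0,-25.5,0.5],"delta_rot":[0,0,0.5],"jaw":7.5},
  {"translation":[0,-29.5,1],"delta_rot":[0,0,0.58],"jaw":7.5},
  {"translation":[0,-31.5,1.2],"delta_rot":[-0.002,-0.003,0.62],"jaw":7.5},
])

```text
time: 20.3
tool_pos: [0.4932, -0.0053, 0.1698]
tool_rot: [0.0, 0.383, 0.924, 0.0]
contact_force: [-0.1, 0.2, -0.4]
gripper_width: 0.878
grasp_force: 0.0
```

Request:
send_rows([
  {"translation":[0,0,0],"delta_rot":[0,0,0],"jaw":7.5},
  {"translation":[0,0,1],"delta_rot":[0,0,0],"jaw":7.5},
  {"translation":[0,0,3],"delta_rot":[0,0,0],"jaw":7.5},
  {"translation":[0,0,5],"delta_rot":[0,0,0],"jaw":7.5},
  {"translation":[0,0,5],"delta_rot":[0,0,0],"jaw":7.5},
  {"translation":[0,0,5],"delta_rot":[0,0,0],"jaw":7.5},
  {"translation":[0,0,5],"delta_rot":[0,0,0],"jaw":7.5},
  {"translation":[0,0,5],"delta_rot":[0,0,0],"jaw":7.5},
])

```text
time: 21.1
tool_pos: [0.4959, -0.0026, 0.123]
tool_rot: [0.002, 0.381, 0.925, 0.001]
contact_force: [-0.2, 0.7, -0.3]
gripper_width: 0.878
grasp_force: 0.0
```

```bash
python3 - <<'E'
from h import *
from plant import *
go(494,-4,38,45)
f=grab_frame("side");P=cloud(f).reshape(-1,3)*1000
for x,y in((494,-4),(546,308),(617,296)):
    q=P[np.hypot(P[:,0]-x,P[:,1]-y)<35];print(x,y,"top",np.round(q[:,2].max(),1),len(q))
cv2.imwrite("pics/s3.png",f["pixels"])
E
```

```text
t 21.1 move [ 0.06 -0.27  8.49] rot [0.005 0.003 0.004] jawline 45.2 d -0.2 q6 -0.95
494 -4 top 429.5 1897
546 308 top 69.4 1818
617 296 top 87.3 2042
```

View pics/s3.png

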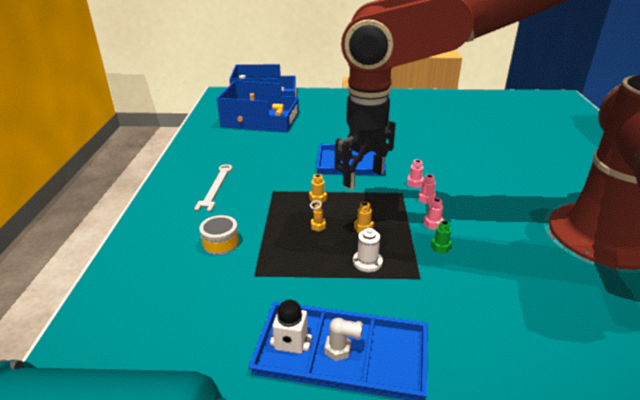

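The side view shows the governor standing in the left pocket at (290,330) and the elbow upright in the middle one at (340,340). Both check valves and the safety valve are undisturbed, at (364,217), (318,188) and (318,216).

Request:
send_rows([
  {"translation":[0.05,-0.25,1],"delta_rot":[0.004,0.002,0],"jaw":7.5},
  {"translation":[0.05,-0.25,3],"delta_rot":[0.004,0.002,0],"jaw":7.5},
  {"translation":[0.05,-0.25,5.5],"delta_rot":[0.004,0.002,0],"jaw":7.5},
  {"translation":[0.05,-0.25,7.6],"delta_rot":[0.004,0.002,0],"jaw":7.5},
  {"translation":[0.05,-0.25,8.4],"delta_rot":[0.004,0.002,0],"jaw":7.5},
  {"translation":[0.05,-0.25,8.4],"delta_rot":[0.004,0.002,0],"jaw":7.5},
  {"translation":[0.05,-0.25,8.4],"delta_rot":[0.004,0.002,0],"jaw":1.5},
  {"translation":[0.05,-0.25,8.4],"delta_rot":[0.004,0.002,0],"jaw":1.5},
])

```text
time: 21.95
tool_pos: [0.4943, -0.0043, 0.0391]
tool_rot: [0.001, 0.381, 0.925, -0.0]
contact_force: [0.5, -1.1, 0.2]
gripper_width: 0.556
grasp_force: 0.0
```

Request:
send_rows([
  {"translation":[0,0,0],"delta_rot":[0,0,0],"jaw":1.5},
  {"translation":[0,0,0],"delta_rot":[0,0,0],"jaw":1.5},
  {"translation":[0,0,0],"delta_rot":[0,0,0],"jaw":1.5},
  {"translation":[0,0,0],"delta_rot":[0,0,0],"jaw":1.5},
  {"translation":[0,0,0],"delta_rot":[0,0,0],"jaw":1.5},
  {"translation":[0,0,0],"delta_rot":[0,0,0],"jaw":1.5},
  {"translation":[0,0,0],"delta_rot":[0,0,0],"jaw":1.5},
  {"translation":[0,0,0],"delta_rot":[0,0,0],"jaw":1.5},
])

```text
time: 22.75
tool_pos: [0.4943, -0.0043, 0.0391]
tool_rot: [0.001, 0.381, 0.925, -0.0]
contact_force: [-1.3, -0.1, 5.9]
gripper_width: 0.305
grasp_force: 59.0
```

Request:
send_rows([
  {"translation":[0,0,-0.5],"delta_rot":[0,0,0],"jaw":1.5},
  {"translation":[0,0,-2],"delta_rot":[0,0,0],"jaw":1.5},
  {"translation":[0,0,-4.5],"delta_rot":[0,0,0],"jaw":1.5},
  {"translation":[0,0,-7],"delta_rot":[0,0,0],"jaw":1.5},
  {"translation":[0,0,-9.5],"delta_rot":[0,0,0],"jaw":1.5},
  {"translation":[0,0,-12],"delta_rot":[0,0,0],"jaw":1.5},
  {"translation":[0,0,-13],"delta_rot":[0,0,0],"jaw":1.5},
  {"translation":[0,0,-13],"delta_rot":[0,0,0],"jaw":1.5},
])

```text
time: 23.55
tool_pos: [0.494, -0.0042, 0.169]
tool_rot: [0.001, 0.381, 0.925, 0.0]
contact_force: [0.5, -0.0, -2.1]
gripper_width: 0.308
grasp_force: 59.1
```

```bash
python3 - <<'E'
from h import *
go(458,322,165,80.7)
E
```

```text
t 23.55 move [25.53 20.61  0.37] rot [ 0.     0.002 -0.619] jawline 45.2 d 35.5 q6 -0.95
```

Request:
send_rows([
  {"translation":[2.3,1.9,0],"delta_rot":[0,0,-0.05],"jaw":1.5},
  {"translation":[5.8,4.7,0],"delta_rot":[0,0,-0.14],"jaw":1.5},
  {"translation":[9.3,7.5,0],"delta_rot":[0,0,-0.23],"jaw":1.5},
  {"translation":[12.8,10.3,0],"delta_rot":[0,0,-0.32],"jaw":1.5},
  {"translation":[16.3,13.2,0],"delta_rot":[0,0,-0.41],"jaw":1.5},
  {"translation":[19.8,16,0],"delta_rot":[0,0,-0.5],"jaw":1.5},
  {"translation":[23.3,18.8,0],"delta_rot":[0,0,-0.58],"jaw":1.5},
  {"translation":[25.5,20.6,0],"delta_rot":[0,0.002,-0.62],"jaw":1.5},
])

```text
time: 24.35
tool_pos: [0.4554, 0.3239, 0.165]
tool_rot: [-0.003, 0.079, 0.997, -0.001]
contact_force: [0.1, -0.8, -1.4]
gripper_width: 0.308
grasp_force: 59.3
```

Request:
send_rows([
  {"translation":[0,0,0],"delta_rot":[0,0,0],"jaw":1.5},
  {"translation":[0,0,1],"delta_rot":[0,0,0],"jaw":1.5},
  {"translation":[0,0,3],"delta_rot":[0,0,0],"jaw":1.5},
  {"translation":[0,0,5],"delta_rot":[0,0,0],"jaw":1.5},
  {"translation":[0,0,6],"delta_rot":[0,0,0],"jaw":1.5},
  {"translation":[0,0,6],"delta_rot":[0,0,0],"jaw":1.5},
  {"translation":[0,0,6],"delta_rot":[0,0,0],"jaw":1.5},
  {"translation":[0,0,6],"delta_rot":[0,0,0],"jaw":1.5},
])

```text
time: 25.15
tool_pos: [0.4581, 0.3218, 0.1087]
tool_rot: [-0.0, 0.081, 0.997, 0.001]
contact_force: [-0.3, 0.3, -1.4]
gripper_width: 0.303
grasp_force: 59.4
```

```bash
python3 - <<'E'
from h import *
go(458,322,40.1,80.7)
E
```

```text
t 25.15 move [0.01 0.   6.86] rot [ 0.001 -0.001 -0.   ] jawline 80.7 d 0.0 q6 -0.93
```

Request:
send_rows([
  {"translation":[0,0,1],"delta_rot":[0,0,0],"jaw":1.5},
  {"translation":[0,0,3],"delta_rot":[0,0,0],"jaw":1.5},
  {"translation":[0,0,5],"delta_rot":[0,0,0],"jaw":1.5},
  {"translation":[0,0,6.2],"delta_rot":[0,0,0],"jaw":1.5},
  {"translation":[0,0,6.6],"delta_rot":[0,0,0],"jaw":1.5},
  {"translation":[0,0,6.7],"delta_rot":[0,0,0],"jaw":1.5},
  {"translation":[0,0,6.7],"delta_rot":[0,0,0],"jaw":1.5},
  {"translation":[0,0,6.7],"delta_rot":[0,0,0],"jaw":1.5},
])

```text
time: 25.95
tool_pos: [0.4578, 0.3222, 0.0414]
tool_rot: [-0.001, 0.081, 0.997, 0.001]
contact_force: [0.3, -1.0, -1.9]
gripper_width: 0.307
grasp_force: 59.6
```

Request:
send_rows([
  {"translation":[0,0,0.05],"delta_rot":[0,0,0],"jaw":1.5},
  {"translation":[0,0,0.1],"delta_rot":[0,0,0],"jaw":1.5},
  {"translation":[0,0,0.15],"delta_rot":[0,0,0],"jaw":1.5},
  {"translation":[0,0,0.18],"delta_rot":[0,0,0],"jaw":1.5},
  {"translation":[0,0,0.18],"delta_rot":[0,0,0],"jaw":1.5},
  {"translation":[0,0,0.18],"delta_rot":[0,0,0],"jaw":1.5},
  {"translation":[0,0,0.18],"delta_rot":[0,0,0],"jaw":1.5},
  {"translation":[0,0,0.18],"delta_rot":[0,0,0],"jaw":1.5},
])

```text
time: 26.75
tool_pos: [0.4575, 0.3221, 0.0401]
tool_rot: [-0.001, 0.081, 0.997, 0.0]
contact_force: [-2.7, -1.9, 6.0]
gripper_width: 0.312
grasp_force: 59.9
```

The part is on the floor, so I'll release and rise.

Request:
send_rows([
  {"translation":[0,0,0],"delta_rot":[0,0,0],"jaw":3.5},
  {"translation":[0,0,0],"delta_rot":[0,0,0],"jaw":5},
  {"translation":[0,0,0],"delta_rot":[0,0,0],"jaw":6},
  {"translation":[0,0,0],"delta_rot":[0,0,0],"jaw":6},
  {"translation":[0,0,0],"delta_rot":[0,0,0],"jaw":6},
  {"translation":[0,0,0],"delta_rot":[0,0,0],"jaw":6},
  {"translation":[0,0,-1],"delta_rot":[0,0,0],"jaw":6},
  {"translation":[0,0,-3],"delta_rot":[0,0,0],"jaw":6},
])

```text
time: 27.55
tool_pos: [0.4559, 0.3211, 0.0678]
tool_rot: [-0.003, 0.081, 0.997, -0.001]
contact_force: [-0.4, -0.5, -0.1]
gripper_width: 0.704
grasp_force: 0.0
```

Request:
send_rows([
  {"translation":[0,0,-3],"delta_rot":[0,0,0],"jaw":8.5},
  {"translation":[0,0,-6],"delta_rot":[0,0,0],"jaw":8.5},
  {"translation":[0,0,-9],"delta_rot":[0,0,0],"jaw":8.5},
  {"translation":[0,0,-11],"delta_rot":[0,0,0],"jaw":8.5},
  {"translation":[0,0,-11.5],"delta_rot":[0,0,0],"jaw":8.5},
  {"translation":[0,0,-11.5],"delta_rot":[0,0,0],"jaw":8.5},
  {"translation":[0,0,-11.5],"delta_rot":[0,0,0],"jaw":8.5},
  {"translation":[0,0,-11.5],"delta_rot":[0,0,0],"jaw":8.5},
])

```text
time: 28.35
tool_pos: [0.4566, 0.3213, 0.1819]
tool_rot: [-0.003, 0.081, 0.997, -0.001]
contact_force: [-0.0, -0.0, -0.4]
gripper_width: 0.997
grasp_force: 0.0
```

```bash
python3 - <<'E'
from h import *
go(491,103,150,80)
E
```

```text
t 28.35 move [ -6.93 -20.98   3.19] rot [-0.002 -0.005  0.013] jawline 80.7 d -0.7 q6 -0.93
```

Request:
send_rows([
  {"translation":[-1,-3,0],"delta_rot":[0,0,0],"jaw":8.5},
  {"translation":[-2.4,-7.2,0],"delta_rot":[0,0,0],"jaw":8.5},
  {"translation":[-3.8,-11.6,0],"delta_rot":[0,0,0],"jaw":8.5},
  {"translation":[-5.2,-15.8,0],"delta_rot":[0,0,0],"jaw":8.5},
  {"translation":[-6.4,-19.4,1],"delta_rot":[0,0,0],"jaw":8.5},
  {"translation":[-6.9,-21,2],"delta_rot":[-0.002,-0.004,0],"jaw":8.5},
  {"translation":[-6.9,-21,3],"delta_rot":[-0.002,-0.004,0],"jaw":8.5},
  {"translation":[-6.9,-21,3],"delta_rot":[-0.002,-0.004,0],"jaw":8.5},
])

```text
time: 29.15
tool_pos: [0.49, 0.1033, 0.1508]
tool_rot: [-0.002, 0.081, 0.997, 0.001]
contact_force: [-0.3, -0.2, -0.5]
gripper_width: 0.993
grasp_force: 0.0
```

```bash
python3 - <<'E'
from h import *
go(491,103.3,43,80.5)
E
```

```text
t 29.15 move [-0.14 -0.   10.78] rot [ 0.001 -0.004  0.003] jawline 80.7 d -0.2 q6 -1.35
```

Request:
send_rows([
  {"translation":[-0.1,0,1.5],"delta_rot":[0,-0.004,0],"jaw":8.5},
  {"translation":[-0.1,0,4],"delta_rot":[0,-0.004,0],"jaw":8.5},
  {"translation":[-0.1,0,6.5],"delta_rot":[0,-0.004,0],"jaw":8.5},
  {"translation":[-0.1,0,9],"delta_rot":[0,-0.004,0],"jaw":8.5},
  {"translation":[-0.1,0,10.3],"delta_rot":[0,-0.004,0],"jaw":8.5},
  {"translation":[-0.1,0,10.7],"delta_rot":[0,-0.004,0],"jaw":8.5},
  {"translation":[-0.1,0,10.7],"delta_rot":[0,-0.004,0],"jaw":8.5},
  {"translation":[-0.1,0,10.7],"delta_rot":[0,-0.004,0],"jaw":2.5},
])

```text
time: 29.95
tool_pos: [0.4939, 0.1038, 0.0479]
tool_rot: [0.004, 0.081, 0.997, 0.001]
contact_force: [-0.2, -0.1, 0.9]
gripper_width: 0.848
grasp_force: 0.0
```

Request:
send_rows([
  {"translation":[0,0,0],"delta_rot":[0,0,0],"jaw":2.5},
  {"translation":[0,0,0],"delta_rot":[0,0,0],"jaw":2.5},
  {"translation":[0,0,0],"delta_rot":[0,0,0],"jaw":2.5},
  {"translation":[0,0,0],"delta_rot":[0,0,0],"jaw":2.5},
  {"translation":[0,0,0],"delta_rot":[0,0,0],"jaw":2.5},
  {"translation":[0,0,0],"delta_rot":[0,0,0],"jaw":2.5},
  {"translation":[0,0,0],"delta_rot":[0,0,0],"jaw":2.5},
  {"translation":[0,0,0],"delta_rot":[0,0,0],"jaw":2.5},
])

```text
time: 30.75
tool_pos: [0.4939, 0.1035, 0.0478]
tool_rot: [0.004, 0.081, 0.997, 0.001]
contact_force: [-0.5, -0.4, 6.0]
gripper_width: 0.423
grasp_force: 60.5
```

Request:
send_rows([
  {"translation":[0,0,-0.5],"delta_rot":[0,0,0],"jaw":2.5},
  {"translation":[0,0,-2],"delta_rot":[0,0,0],"jaw":2.5},
  {"translation":[0,0,-4.5],"delta_rot":[0,0,0],"jaw":2.5},
  {"translation":[0,0,-7],"delta_rot":[0,0,0],"jaw":2.5},
  {"translation":[0,0,-9.5],"delta_rot":[0,0,0],"jaw":2.5},
  {"translation":[0,0,-12],"delta_rot":[0,0,0],"jaw":2.5},
  {"translation":[0,0,-12],"delta_rot":[0,0,0],"jaw":2.5},
  {"translation":[0,0,-12],"delta_rot":[0,0,0],"jaw":2.5},
])

```text
time: 31.55
tool_pos: [0.492, 0.1033, 0.1666]
tool_rot: [0.003, 0.081, 0.997, 0.001]
contact_force: [0.1, 0.6, -2.9]
gripper_width: 0.42
grasp_force: 60.2
```

```bash
python3 - <<'E'
from h import *
go(472,-290,165,88.3)
E
```

```text
t 31.55 move [ -4.36 -39.14   0.1 ] rot [ 0.002  0.006 -0.132] jawline 80.7 d 7.6 q6 -1.35
```

Request:
send_rows([
  {"translation":[-0.3,-3,0],"delta_rot":[0,0,0],"jaw":2.5},
  {"translation":[-0.8,-7.2,0],"delta_rot":[0,0,-0.02],"jaw":2.5},
  {"translation":[-1.3,-11.6,0],"delta_rot":[0,0,-0.04],"jaw":2.5},
  {"translation":[-1.8,-16,0],"delta_rot":[0,0,-0.06],"jaw":2.5},
  {"translation":[-2.3,-20.4,0],"delta_rot":[0,0,-0.08],"jaw":2.5},
  {"translation":[-2.8,-24.8,0],"delta_rot":[0,0,-0.1],"jaw":2.5},
  {"translation":[-3.3,-29.2,0],"delta_rot":[0,0,-0.12],"jaw":2.5},
  {"translation":[-3.7,-33,0],"delta_rot":[0,0,-0.13],"jaw":2.5},
])

```text
time: 32.35
tool_pos: [0.4738, -0.2297, 0.1634]
tool_rot: [0.001, 0.016, 1.0, 0.002]
contact_force: [0.6, -0.3, -2.3]
gripper_width: 0.419
grasp_force: 60.6
```

Request:
send_rows([
  {"translation":[0.1,-3.2,0],"delta_rot":[0,0,0],"jaw":2.5},
  {"translation":[0.1,-5.4,0],"delta_rot":[0,0,0],"jaw":2.5},
  {"translation":[0.1,-6.2,0],"delta_rot":[0,0,0],"jaw":2.5},
  {"translation":[0.1,-6.2,1],"delta_rot":[0,0,0],"jaw":2.5},
  {"translation":[0.1,-6.2,3],"delta_rot":[0,0,0],"jaw":2.5},
  {"translation":[0.1,-6.2,5],"delta_rot":[0,0,0],"jaw":2.5},
  {"translation":[0.1,-6.2,5],"delta_rot":[0,0,0],"jaw":2.5},
  {"translation":[0.1,-6.2,5],"delta_rot":[0,0,0],"jaw":2.5},
])

```text
time: 33.15
tool_pos: [0.4723, -0.2886, 0.1147]
tool_rot: [0.002, 0.015, 1.0, 0.002]
contact_force: [-0.1, -0.5, -2.3]
gripper_width: 0.423
grasp_force: 60.6
```

```bash
python3 - <<'E'
from h import *
go(472,-290,48.8,88.3)
E
```

```text
t 33.15 move [ 0.05 -0.16  6.59] rot [ 0.003  0.004 -0.001] jawline 88.2 d 0.1 q6 -2.23
```

Request:
send_rows([
  {"translation":[0,-0.15,1],"delta_rot":[0,0,0],"jaw":2.5},
  {"translation":[0,-0.15,3],"delta_rot":[0,0,0],"jaw":2.5},
  {"translation":[0,-0.15,5],"delta_rot":[0,0,0],"jaw":2.5},
  {"translation":[0,-0.15,6],"delta_rot":[0,0,0],"jaw":2.5},
  {"translation":[0,-0.15,6.3],"delta_rot":[0,0,0],"jaw":2.5},
  {"translation":[0,-0.15,6.4],"delta_rot":[0,0,0],"jaw":2.5},
  {"translation":[0,-0.15,6.4],"delta_rot":[0,0,0],"jaw":2.5},
  {"translation":[0,-0.15,6.4],"delta_rot":[0,0,0],"jaw":2.5},
])

```text
time: 33.95
tool_pos: [0.4738, -0.2922, 0.0532]
tool_rot: [0.004, 0.016, 1.0, 0.0]
contact_force: [-0.5, -0.4, -2.7]
gripper_width: 0.417
grasp_force: 60.6
```

Request:
send_rows([
  {"translation":[0,0,0.1],"delta_rot":[0,0,0],"jaw":2.5},
  {"translation":[0,0,0.2],"delta_rot":[0,0,0],"jaw":2.5},
  {"translation":[0,0,0.3],"delta_rot":[0,0,0],"jaw":2.5},
  {"translation":[0,0,0.35],"delta_rot":[0,0,0],"jaw":2.5},
  {"translation":[0,0,0.35],"delta_rot":[0,0,0],"jaw":2.5},
  {"translation":[0,0,0.35],"delta_rot":[0,0,0],"jaw":2.5},
  {"translation":[0,0,0.35],"delta_rot":[0,0,0],"jaw":2.5},
  {"translation":[0,0,0.35],"delta_rot":[0,0,0],"jaw":2.5},
])

```text
time: 34.75
tool_pos: [0.4732, -0.2917, 0.0489]
tool_rot: [0.003, 0.016, 1.0, 0.001]
contact_force: [-3.5, 1.8, 3.4]
gripper_width: 0.417
grasp_force: 61.0
```

Contact again, so I'll release and rise.

Request:
send_rows([
  {"translation":[0,0,0],"delta_rot":[0,0,0],"jaw":4.5},
  {"translation":[0,0,0],"delta_rot":[0,0,0],"jaw":6},
  {"translation":[0,0,0],"delta_rot":[0,0,0],"jaw":7.3},
  {"translation":[0,0,0],"delta_rot":[0,0,0],"jaw":7.3},
  {"translation":[0,0,0],"delta_rot":[0,0,0],"jaw":7.3},
  {"translation":[0,0,0],"delta_rot":[0,0,0],"jaw":7.3},
  {"translation":[0,0,-1],"delta_rot":[0,0,0],"jaw":7.3},
  {"translation":[0,0,-3],"delta_rot":[0,0,0],"jaw":7.3},
])

```text
time: 35.55
tool_pos: [0.4719, -0.2908, 0.0775]
tool_rot: [0.001, 0.016, 1.0, 0.002]
contact_force: [0.3, 0.3, -0.2]
gripper_width: 0.853
grasp_force: 0.0
```

Request:
send_rows([
  {"translation":[0,0,-3],"delta_rot":[0,0,0],"jaw":7.5},
  {"translation":[0,0,-6],"delta_rot":[0,0,0],"jaw":7.5},
  {"translation":[0,0,-9],"delta_rot":[0,0,0],"jaw":7.5},
  {"translation":[0,0,-11],"delta_rot":[0,0,0],"jaw":7.5},
  {"translation":[0,0,-11],"delta_rot":[0,0,0],"jaw":7.5},
  {"translation":[0,0,-11],"delta_rot":[0,0,0],"jaw":7.5},
  {"translation":[0,0,-11],"delta_rot":[0,0,0],"jaw":7.5},
  {"translation":[0,0,-11],"delta_rot":[0,0,0],"jaw":7.5},
])

```text
time: 36.35
tool_pos: [0.4715, -0.2912, 0.1865]
tool_rot: [0.002, 0.016, 1.0, 0.002]
contact_force: [0.6, -0.3, 0.5]
gripper_width: 0.875
grasp_force: 0.0
```

```bash
python3 - <<'E'
from h import *
from plant import *
f=grab_frame("scene");P=cloud(f).reshape(-1,3)*1000;q=P[(np.hypot(P[:,0]-591,P[:,1]+112)<30)&(P[:,2]<75)]
for a,b in((20,48),(60,75)): print(np.round(np.hstack(cv2.minEnclosingCircle(q[(q[:,2]>a)&(q[:,2]<b)][:,:2].astype(np.float32))),1))
go(591,-112,130,60)
E
```

```text
[ 593.  -114.3   16.2]
[ 590.3 -111.6    9.8]
t 36.4 move [-11.34  18.28   5.77] rot [0.004 0.002 0.492] jawline 88.2 d -28.2 q6 -2.23
```

Request:
send_rows([
  {"translation":[-1.2,2,0],"delta_rot":[0,0,0.05],"jaw":7.5},
  {"translation":[-3.4,5.5,0],"delta_rot":[0,0,0.15],"jaw":7.5},
  {"translation":[-5.7,9.2,0],"delta_rot":[0,0,0.25],"jaw":7.5},
  {"translation":[-8,13,0.5],"delta_rot":[0,0,0.35],"jaw":7.5},
  {"translation":[-10.2,16.4,1.5],"delta_rot":[0,0,0.44],"jaw":7.5},
  {"translation":[-11.3,18.3,3],"delta_rot":[0.004,0.002,0.49],"jaw":7.5},
  {"translation":[-11.3,18.3,5.5],"delta_rot":[0.004,0.002,0.49],"jaw":7.5},
  {"translation":[-11.3,18.3,5.5],"delta_rot":[0.004,0.002,0.49],"jaw":7.5},
])

```text
time: 37.2
tool_pos: [0.5887, -0.1107, 0.1292]
tool_rot: [-0.003, 0.257, 0.966, -0.0]
contact_force: [-0.9, -0.7, -1.1]
gripper_width: 0.879
grasp_force: 0.0
```

Request:
send_rows([
  {"translation":[0,0,0],"delta_rot":[0,0,0],"jaw":7.5},
  {"translation":[0,0,0],"delta_rot":[0,0,0],"jaw":7.5},
  {"translation":[0,0,0.5],"delta_rot":[0,0,0],"jaw":7.5},
  {"translation":[0,0,1],"delta_rot":[0,0,0],"jaw":7.5},
  {"translation":[0,0,1],"delta_rot":[0,0,0],"jaw":7.5},
  {"translation":[0,0,1],"delta_rot":[0,0,0],"jaw":7.5},
  {"translation":[0,0,1],"delta_rot":[0,0,0],"jaw":7.5},
  {"translation":[0,0,1],"delta_rot":[0,0,0],"jaw":7.5},
])

```text
time: 38.0
tool_pos: [0.5916, -0.1125, 0.1246]
tool_rot: [0.002, 0.258, 0.966, -0.001]
contact_force: [0.3, 0.1, -0.4]
gripper_width: 0.879
grasp_force: 0.0
```

```bash
python3 - <<'E'
from h import *
go(591,-112,38,60)
E
```

```text
t 38.0 move [0.11 0.02 8.66] rot [-0.     0.004  0.002] jawline 60.1 d -0.1 q6 -1.36
```

Request:
send_rows([
  {"translation":[0,0,1],"delta_rot":[0,0.003,0],"jaw":7.5},
  {"translation":[0,0,3],"delta_rot":[0,0.003,0],"jaw":7.5},
  {"translation":[0,0,5.5],"delta_rot":[0,0.003,0],"jaw":7.5},
  {"translation":[0,0,7.8],"delta_rot":[0,0.003,0],"jaw":7.5},
  {"translation":[0,0,8.6],"delta_rot":[0,0.003,0],"jaw":7.5},
  {"translation":[0,0,8.6],"delta_rot":[0,0.003,0],"jaw":7.5},
  {"translation":[0,0,8.6],"delta_rot":[0,0.003,0],"jaw":7.5},
  {"translation":[0,0,8.6],"delta_rot":[0,0.003,0],"jaw":1.5},
])

```text
time: 38.8
tool_pos: [0.5929, -0.113, 0.04]
tool_rot: [0.002, 0.258, 0.966, -0.0]
contact_force: [-0.1, 0.4, -0.1]
gripper_width: 0.728
grasp_force: 0.0
```

Request:
send_rows([
  {"translation":[0,0,0],"delta_rot":[0,0,0],"jaw":1.5},
  {"translation":[0,0,0],"delta_rot":[0,0,0],"jaw":1.5},
  {"translation":[0,0,0],"delta_rot":[0,0,0],"jaw":1.5},
  {"translation":[0,0,0],"delta_rot":[0,0,0],"jaw":1.5},
  {"translation":[0,0,0],"delta_rot":[0,0,0],"jaw":1.5},
  {"translation":[0,0,0],"delta_rot":[0,0,0],"jaw":1.5},
  {"translation":[0,0,0],"delta_rot":[0,0,0],"jaw":1.5},
  {"translation":[0,0,0],"delta_rot":[0,0,0],"jaw":1.5},
])

```text
time: 39.6
tool_pos: [0.5925, -0.1129, 0.0396]
tool_rot: [0.001, 0.258, 0.966, -0.0]
contact_force: [0.1, 0.2, 5.6]
gripper_width: 0.307
grasp_force: 59.4
```

Request:
send_rows([
  {"translation":[0,0,-0.5],"delta_rot":[0,0,0],"jaw":1.5},
  {"translation":[0,0,-2],"delta_rot":[0,0,0],"jaw":1.5},
  {"translation":[0,0,-4.5],"delta_rot":[0,0,0],"jaw":1.5},
  {"translation":[0,0,-7],"delta_rot":[0,0,0],"jaw":1.5},
  {"translation":[0,0,-9.5],"delta_rot":[0,0,0],"jaw":1.5},
  {"translation":[0,0,-12],"delta_rot":[0,0,0],"jaw":1.5},
  {"translation":[0,0,-12],"delta_rot":[0,0,0],"jaw":1.5},
  {"translation":[0,0,-12],"delta_rot":[0,0,0],"jaw":1.5},
])

```text
time: 40.4
tool_pos: [0.5916, -0.1126, 0.1586]
tool_rot: [0.0, 0.258, 0.966, -0.0]
contact_force: [0.0, 0.4, -1.6]
gripper_width: 0.304
grasp_force: 59.1
```

```bash
python3 - <<'E'
from h import *
go(553,-292.5,160,88.3)
E
```

```text
t 40.4 move [ -5.62 -17.52  -0.13] rot [-0.001  0.001 -0.492] jawline 60.1 d 28.2 q6 -1.36
```

Expected floor contact is at 40.6 mm.

Request:
send_rows([
  {"translation":[-0.8,-2.4,0],"delta_rot":[0,0,-0.06],"jaw":1.5},
  {"translation":[-1.8,-5.6,0],"delta_rot":[0,0,-0.15],"jaw":1.5},
  {"translation":[-2.9,-9,0],"delta_rot":[0,0,-0.25],"jaw":1.5},
  {"translation":[-4,-12.5,0],"delta_rot":[0,0,-0.35],"jaw":1.5},
  {"translation":[-5,-15.6,0],"delta_rot":[0,0,-0.44],"jaw":1.5},
  {"translation":[-5.6,-17.5,0],"delta_rot":[0,0,-0.49],"jaw":1.5},
  {"translation":[-5.6,-17.5,0],"delta_rot":[0,0,-0.49],"jaw":1.5},
  {"translation":[-5.6,-17.5,0],"delta_rot":[0,0,-0.49],"jaw":1.5},
])

```text
time: 41.2
tool_pos: [0.5519, -0.2915, 0.1562]
tool_rot: [-0.001, 0.017, 1.0, 0.001]
contact_force: [1.1, 0.5, -1.4]
gripper_width: 0.304
grasp_force: 59.3
```

Request:
send_rows([
  {"translation":[0,0,0],"delta_rot":[0,0,0],"jaw":1.5},
  {"translation":[0,0,1],"delta_rot":[0,0,0],"jaw":1.5},
  {"translation":[0,0,3],"delta_rot":[0,0,0],"jaw":1.5},
  {"translation":[0,0,5],"delta_rot":[0,0,0],"jaw":1.5},
  {"translation":[0,0,5],"delta_rot":[0,0,0],"jaw":1.5},
  {"translation":[0,0,5],"delta_rot":[0,0,0],"jaw":1.5},
  {"translation":[0,0,5],"delta_rot":[0,0,0],"jaw":1.5},
  {"translation":[0,0,5],"delta_rot":[0,0,0],"jaw":1.5},
])

```text
time: 42.0
tool_pos: [0.5539, -0.2926, 0.1101]
tool_rot: [0.001, 0.016, 1.0, -0.001]
contact_force: [-0.5, 1.0, -2.2]
gripper_width: 0.307
grasp_force: 59.3
```

```bash
python3 - <<'E'
from h import *
go(553,-292.5,40.6,88.3)
E
```

```text
t 42.0 move [0.1  0.02 6.95] rot [-0.002  0.002 -0.002] jawline 88.2 d 0.1 q6 -2.14
```

Request:
send_rows([
  {"translation":[0,0,1],"delta_rot":[0,0,0],"jaw":1.5},
  {"translation":[0,0,3],"delta_rot":[0,0,0],"jaw":1.5},
  {"translation":[0,0,5],"delta_rot":[0,0,0],"jaw":1.5},
  {"translation":[0,0,6.3],"delta_rot":[0,0,0],"jaw":1.5},
  {"translation":[0,0,6.7],"delta_rot":[0,0,0],"jaw":1.5},
  {"translation":[0,0,6.75],"delta_rot":[0,0,0],"jaw":1.5},
  {"translation":[0,0,6.75],"delta_rot":[0,0,0],"jaw":1.5},
  {"translation":[0,0,6.75],"delta_rot":[0,0,0],"jaw":1.5},
])

```text
time: 42.8
tool_pos: [0.5533, -0.2925, 0.0414]
tool_rot: [0.0, 0.016, 1.0, -0.001]
contact_force: [-0.4, -0.2, -1.4]
gripper_width: 0.304
grasp_force: 59.5
```

Request:
send_rows([
  {"translation":[0,0,0.04],"delta_rot":[0,0,0],"jaw":1.5},
  {"translation":[0,0,0.08],"delta_rot":[0,0,0],"jaw":1.5},
  {"translation":[0,0,0.12],"delta_rot":[0,0,0],"jaw":1.5},
  {"translation":[0,0,0.12],"delta_rot":[0,0,0],"jaw":1.5},
  {"translation":[0,0,0.12],"delta_rot":[0,0,0],"jaw":1.5},
  {"translation":[0,0,0.12],"delta_rot":[0,0,0],"jaw":1.5},
  {"translation":[0,0,0.12],"delta_rot":[0,0,0],"jaw":1.5},
  {"translation":[0,0,0.12],"delta_rot":[0,0,0],"jaw":1.5},
])

```text
time: 43.6
tool_pos: [0.5532, -0.2924, 0.0405]
tool_rot: [0.0, 0.016, 1.0, -0.0]
contact_force: [-2.0, 1.9, 5.3]
gripper_width: 0.31
grasp_force: 59.8
```

Request:
send_rows([
  {"translation":[0,0,0],"delta_rot":[0,0,0],"jaw":3.5},
  {"translation":[0,0,0],"delta_rot":[0,0,0],"jaw":5},
  {"translation":[0,0,0],"delta_rot":[0,0,0],"jaw":6},
  {"translation":[0,0,0],"delta_rot":[0,0,0],"jaw":6},
  {"translation":[0,0,0],"delta_rot":[0,0,0],"jaw":6},
  {"translation":[0,0,0],"delta_rot":[0,0,0],"jaw":6},
  {"translation":[0,0,-1],"delta_rot":[0,0,0],"jaw":6},
  {"translation":[0,0,-3],"delta_rot":[0,0,0],"jaw":6},
])

```text
time: 44.4
tool_pos: [0.5518, -0.2914, 0.0686]
tool_rot: [-0.002, 0.016, 1.0, 0.001]
contact_force: [0.2, 0.1, 0.4]
gripper_width: 0.703
grasp_force: 0.0
```

Request:
send_rows([
  {"translation":[0,0,-3],"delta_rot":[0,0,0],"jaw":6},
  {"translation":[0,0,-6],"delta_rot":[0,0,0],"jaw":6},
  {"translation":[0,0,-9],"delta_rot":[0,0,0],"jaw":6},
  {"translation":[0,0,-12],"delta_rot":[0,0,0],"jaw":6},
  {"translation":[0,0,-14],"delta_rot":[0,0,0],"jaw":6},
  {"translation":[0,0,-15],"delta_rot":[0,0,0],"jaw":6},
  {"translation":[0,0,-15],"delta_rot":[0,0,0],"jaw":6},
  {"translation":[0,0,-15],"delta_rot":[0,0,0],"jaw":6},
])

```text
time: 45.2
tool_pos: [0.5526, -0.2919, 0.2188]
tool_rot: [-0.001, 0.016, 1.0, 0.0]
contact_force: [-0.2, -1.1, -0.3]
gripper_width: 0.7
grasp_force: 0.0
```

```bash
python3 - <<'E'
from h import *
from plant import *
F={n:grab_frame(n) for n in("scene","side")}
cv2.imwrite("pics/e1.png",F["scene"]["pixels"]);cv2.imwrite("pics/e2.png",F["side"]["pixels"])
E
```

```text
(no output)
```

View pics/e1.png

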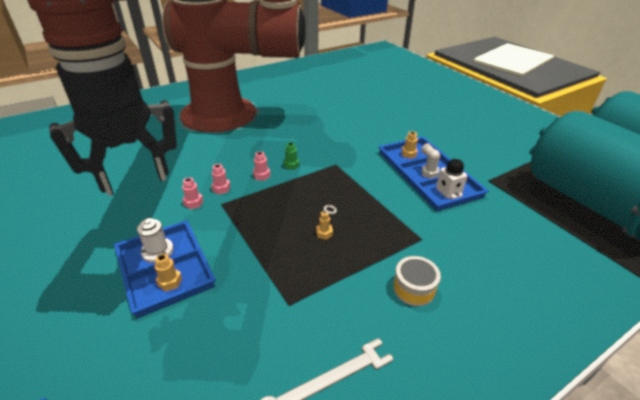

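View pics/e2.png

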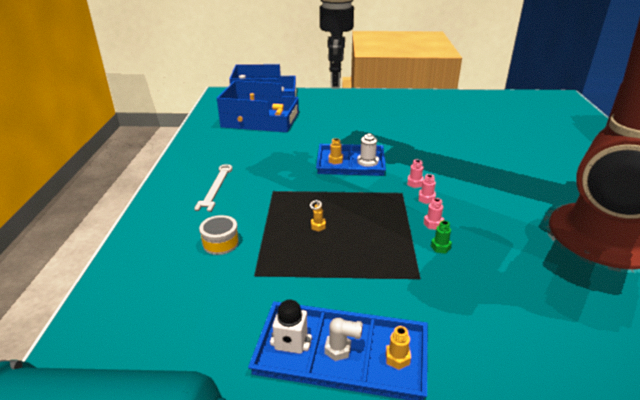

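Both views show five parts upright, each in its own pocket. In the side view the long tray holds parts at (290,328), (340,340) and (399,347), and the short tray at (336,152) and (368,150). The safety valve (318,216) and the tin (219,234) have not moved.

```bash
python3 -c "
from plant import *
print(job_done())"
```

```text
the job is handed in; nothing more can be done
None
```

Both kits are made up and handed in: the governor, elbow and one check valve stand in the long tray, and the purge valve and the other check valve in the short one, each upright in its own pocket, with the safety valve and grease tin left where they were.

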